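# Grease the carriage of the sample slide

## Robot

A 6-joint arm with a two-finger parallel gripper is mounted at the origin on a cart in front of the work surface, level with it; the furniture and walls round the work are solid. World frame = base frame: x ahead of the robot, y to its left, z up, the work surface at z = 0. Lengths are in m, angles in rad, forces in N, time in s.
With the tool pointing down it reaches from about 0.35 to 0.975 m from the base axis. Payload 4.9 kg.
Tool frame: the origin (TCP) lies midway between the tips of the shut fingers; the grasp point (between the pads) lies 19 mm behind it; z points along the fingers, y is the direction in which the jaws open and shut (so a half turn about z gives the same grasp; the last joint's range is limited). The gripper opens to 85 mm and grips with 20 to 120 N. Pads are 22 mm wide; open, the fingers measure 114 mm over their backs; the gripper's body (76 mm by 85 mm) begins 54 mm behind the grasp point. The pads swing forward as they close: fully open they stand 13 mm farther back than shut.
Start: joints at [0.996, 0.053, 1.613, -0, 1.476, -0.119], TCP at [0.275, 0.561, 0.231] pointing down, gripper open.
Joint ranges: [-3.01, 3.01], [-1.01, 2.22], [0.06, 2.58], [-1.02, 4.17], [0.09, 2.62], [-3.14, 3.14]. Speed limits (rad/s): [2.57, 2.57, 3.14, 3.14, 3.14, 3.14].

## Interface

Orientations are given as a 3x3 rotation matrix whose columns are the frame's x, y, z axes.
In Python, from workcell import sensors, optics, ticket gives the robot as it stands.
- The arm moves only by the tool send_rows, never from a script. Its argument "series" is text: rows parted by semicolons, each of 7 numbers parted by spaces: the opening in per cent of the stroke, from 0 (shut) to 100 (fully open), then the shift along the tool's x, y, z in mm, then the turn, a rotation vector about the tool's x, y, z in rad. A call has 1 to 5 rows; each row shifts and turns the commanded pose from where the row before left it, along the tool's axes as they then stand; what a row does not reach is not made up. A row lasts 1/8 s, in which the tool goes at most 62.5 mm and 10.7 degrees, less where a joint would pass 70% of its speed; a pose out of reach is approached as far as the arm can. A call with a gripper value outside its range is refused whole. The fingers move at their own pace and stop on an object; the grip force is fixed at half the most. Time passes only in rows, so rows that do not move let the fingers close. It gives the time, the measured TCP pose, the force and the opening at its end, in the units of the state.
- sensors.get_obs(): the state, without advancing time (a new reading comes with each control period).
- optics.snapshot(name): name is "scene" or "top" or "wrist"; returns a dict with "image" (400x640x3 uint8, red, green, blue), "camera_matrix" (3x3 intrinsics, pixels), "rvec" (rotation vector, rad) and "tvec" (3), from world to camera coordinates, as OpenCV has them. Camera axes: x right, y down, z forward; pixel columns grow to the right and rows downward; lengths in m; the calibration is good to about 2 mm. A picture is of the moment at which its call begins. There is no depth.
- ticket.job_done(): hands the job in, once; it reports no verdict.
The state is a dict: "time": time; "joint_pos": joint angles; "joint_vel": joint speeds; "tau": joint torques, N m; "tcp_pos": TCP position; "tool_rot": TCP orientation; "wrist_force": force on the tool from outside, world axes, zero at the start; "torque": the same for the moment, N m; "finger_gap": finger opening in m.
Only numpy, scipy, OpenCV 4.12 (cv2) and the standard library are available. Lean on these libraries where they do the work, as an engineer would, in place of code of your own. Each camera call takes 0.05 s, during which the arm holds its last target. There are 200 camera calls.

## Task

Grease the detector's sample slide: pull its carriage out from under the white hood by the black bar handle until it clicks into its catch at the end stop, and let go. Take the push grease gun from its stand by its black handle, press its coupler squarely onto the carriage's tilted ball nipple until it snaps on, and push on along the nipple until the gun's spring is right in. Finish holding the gun pushed in like that; leave everything else on the bench where it is.

Things in the scene. Friction and masses are not known exactly. Their poses are not given: they have to be found in the camera images.
- slide (a joint): Travel of the aluminium carriage along its rail, m: 0 = in under the hood (start), 0.080 = against the end stop. A spring pulls it back with 1.5 to 3 N; from 0.068 on it rides over a ball catch (pull up to about 12 N), which then holds it at 0.079 to 0.080. Let go earlier, it springs back in.
- handle (a point): Centre of the carriage's black bar handle, 58 mm above the bench: 70 mm long (x of this frame), 12 mm thick (y), 20 mm high. +y is the way the carriage pulls out. 56 mm free between bar and carriage end plate, on the -y side. Below, at the start: a rail 24 mm high, an end stop 36 mm high 22 to 28 mm beyond the bar's centre, a catch block 38 mm high under its +x end.
- nipple (a point): Steel grease nipple, moves with the carriage. Origin: centre of its 12 mm ball; +z: its axis, outward, 30 degrees from vertical, leaning to the handle's -x; 7 mm neck, 15 mm hex 15 mm below the ball centre, 28 mm boss 21 mm below. In the handle frame at (-14.5, -125, +18) mm. At first 35 mm inside the hood (98 mm wide, 93 mm high), with the carriage out 45 mm outside its open edge.
- gun: Push grease gun, 146 mm long, 0.4 kg, round, hanging coupler down in the stand. Origin: middle of its black handle; +z from coupler to handle end. Handle 26 mm across, from 28 mm below the origin (top of a 42 mm shoulder, 8 mm thick) to 30 mm above. Under the shoulder a 34 mm barrel down to 76 mm below the origin, then the coupler, its mouth 116 mm below. Lift it 110 mm to clear the stand.
- coupler (a joint): How far the sprung coupler is pushed into the gun's barrel, m: 0 = free, 0.012 = right in, at its stop. Spring: 8 N at 0, 13 N at 0.012.
- coupler_seat (a point): Point on the gun's axis where the nipple's ball centre lies once snapped on: 12 mm inside the coupler's mouth, 104 mm below the gun's origin with the coupler free (92 mm when right in). Axes as the gun's. Coupler: steel sleeve 24 mm outside, 18 mm bore, 26 mm long; four sprung jaws 6 mm inside its mouth snap over the ball at about 6 N.
- stand: Fixed stand of the gun: base 80 x 80 mm, origin at the centre of its underside; four rods carry a 70 x 70 mm plate, top 90 mm above the bench, with a 38 mm hole at its centre in which the gun hangs by its shoulder (gun origin 126 mm above the bench).
- beaker: Glass beaker, 106 mm across, 132 mm high, standing in front of the slide; origin at the centre of its underside. To be left alone.
- dropper: Dropper bottle with a pointed cap, 25 mm across, 67 mm high; origin at the centre of its underside. To be left alone.
- marker: Felt marker lying on the bench, 132 mm long, 13 mm high; origin at the centre of its underside. To be left alone.
Things that resemble listed ones, but are neither listed nor needed, are in the scene too. Of the things that look like the gun, the middle-sized one is meant.

How it is judged:
On the way, in this order (a step that is already met when the one before it is completed fails the run):
1. the carriage is out at its stop, held by its catch, and the handle let go (value of joint slide above 0.0765 m and distance between the grasp point and handle above 0.06 m), for 0.3 s.
2. the gun is out of its stand (z of coupler_seat in the frame of stand above 0.095 m and contact force between the fingers and gun above 1 N), for 0.1 s.
3. the coupler has snapped squarely onto the nipple (distance between coupler_seat and nipple below 0.004 m and angle between the z axis of coupler_seat and the z axis of nipple, either way round below 0.12 rad), for 0.1 s.
At the end, for the whole second after the job is handed in: Carriage still caught at its stop (over 76.5 mm out); nipple ball within 4 mm of the coupler's seat, axes in line within 0.12 rad; gun spring pressed in by more than 9 of its 12 mm; fingers still hold the gun (all of step 3 and value of joint slide above 0.0765 m and value of joint coupler above 0.009 m and contact force between the fingers and gun above 5 N); the arm keeps its last pose, push and grip.
It fails at once if the beaker, the dropper bottle or the marker was pushed away (distance of any of beaker, dropper, marker from where it was at the start of the episode above 0.03 m).
It also fails if it takes over 51 s, if anything falls off the work surface, if the arm or the gripper's body presses on something with over 40 N, if the wrist force passes 120 N, or if a joint passes its speed limit or range.

## Working session

There is one attempt and no reset: what is moved stays moved. The work goes in short steps, Python scripts to look and compute and a tool call to move; the robot and the scene stay as the last step left them, time stands still between calls to the robot, and variables do not carry over. Pictures are saved under pics/ and viewed, about 8 in all and at most 12, crops included, and the job is handed in when it is done.

Besides the shell and the picture viewer there is one more tool, called after ">>>" as a command line: name --argument value ..., lists and objects as JSON in quotes. send_rows: Moves the arm, as the interface text tells. Its arguments: {"type":"object","properties":{"series":{"type":"string"}},"required":["series"]}

```bash
mkdir -p pics; ls
cat > h.py <<'E'
import numpy as np, cv2
from workcell import sensors, optics, ticket
def snap(n,save=None):
    s=optics.snapshot(n); 
    np.savez(f'{save or n}.npz',**{k:np.array(v) for k,v in s.items()})
    if save: cv2.imwrite(f'pics/{save}.png',s['image'][:,:,::-1])
    return s
def cam(f):
    d=np.load(f+'.npz'); R=cv2.Rodrigues(d['rvec'])[0]; return d['camera_matrix'],R,d['tvec'].ravel(),d['image']
def ray(f,u,v):
    K,R,t,_=cam(f); d=R.T@np.linalg.solve(K,[u,v,1.]); return -R.T@t,d/np.linalg.norm(d)
def atz(f,u,v,z):
    c,d=ray(f,u,v); return c+d*(z-c[2])/d[2]
def proj(f,p):
    K,R,t,_=cam(f); q=K@(R@np.asarray(p,float)+t); return q[:2]/q[2]
def tri(obs):
    A=np.zeros((3,3));b=np.zeros(3);L=[]
    for f,u,v in obs:
        c,d=ray(f,u,v);P=np.eye(3)-np.outer(d,d);A+=P;b+=P@c;L.append((c,P))
    x=np.linalg.solve(A,b);return x,[np.linalg.norm(P@(x-c)) for c,P in L]
E
python3 - <<'E'
from h import *
a=snap('scene','scene1');b=snap('top','top1')
for f in('scene1','top1'):
    K,R,t,_=cam(f);print(K.round(1).tolist(),(-R.T@t).round(3),R.round(2).tolist())
o=sensors.get_obs();print(o['tcp_pos'],o['tool_rot'],o['finger_gap'],o['time'])
cv2.imwrite('pics/both1.png',cv2.resize(np.vstack([a['image'],b['image']])[:,:,::-1],None,fx=.75,fy=.75,interpolation=cv2.INTER_AREA))
E
```

```text
pics
[[453.8, 0.0, 322.7], [0.0, 453.8, 201.4], [0.0, 0.0, 1.0]] [-0.047 -0.048  0.667] [[0.44, -0.9, -0.0], [-0.57, -0.28, -0.78], [0.69, 0.34, -0.63]]
[[399.6, 0.0, 320.4], [0.0, 399.6, 201.4], [0.0, 0.0, 1.0]] [0.503 0.288 1.036] [[0.01, -1.0, -0.01], [-1.0, -0.01, -0.1], [0.1, 0.01, -1.0]]
[0.27479181 0.56071734 0.23015844] [[-8.97899882e-01  4.40198444e-01 -1.06404991e-03]
 [ 4.40199654e-01  8.97898521e-01 -1.58435247e-03]
 [ 2.57979348e-04 -1.89098430e-03 -9.99998179e-01]] 0.0855919634672795 0.1
```

View pics/both1.png

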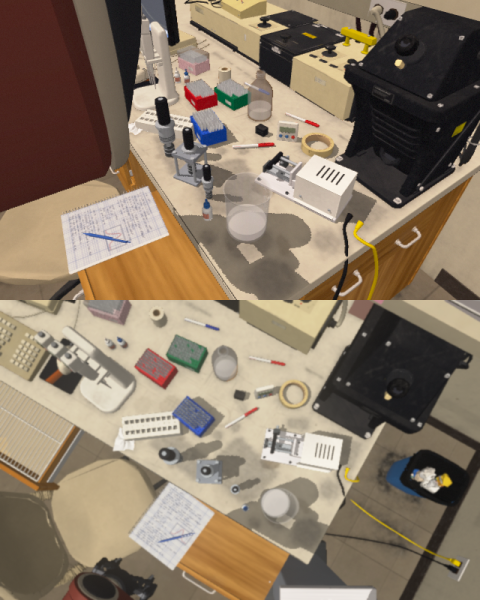

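The scene camera shows the hood at about (435,245) full-resolution, with the carriage and handle left of it, the beaker in front, and three gun-like objects. I'll zoom both views.

Run:
```python
from h import *
a=cam('scene1')[3][110:310,190:490];b=cam('top1')[3][130:300,190:470]
a=cv2.resize(a,(800,533),interpolation=cv2.INTER_CUBIC);b=cv2.resize(b,(800,486),interpolation=cv2.INTER_CUBIC)
cv2.imwrite('pics/s2.png',a[:,:,::-1]);cv2.imwrite('pics/t2.png',b[:,:,::-1])
```

```text
(no output)
```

View pics/s2.png

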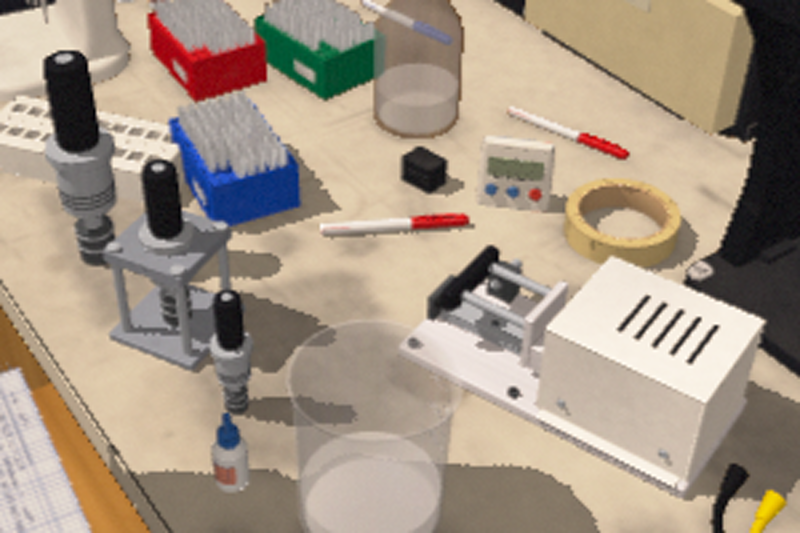

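View pics/t2.png

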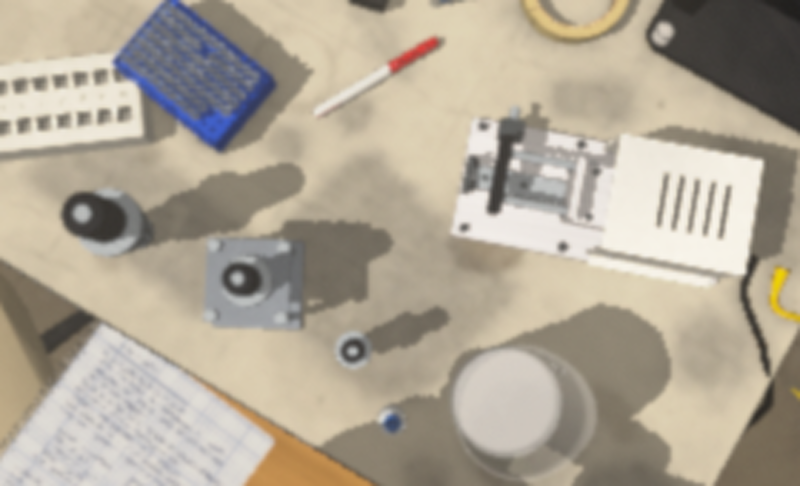

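Run:
```python
from h import *
from scipy.optimize import least_squares
S=lambda u,v:('scene1',190+u*300/800,110+v*200/533)
T=lambda u,v:('top1',190+u*280/800,130+v*170/486)
print('hood corners',[np.round(atz(*p,.093),3) for p in (S(613,258),S(545,352),T(622,135),T(603,248),T(764,157),T(748,275),S(763,325))])
print('bar',[np.round(atz(*p,.068),3) for p in (S(493,250),S(437,295),T(513,127),T(497,210))])
print('gun top',tri([S(162,168),T(238,276)]), tri([S(66,60),T(82,212)]), tri([S(229,297),T(353,350)]))
print('plate corners z.09',[np.round(atz(*p,.09),3) for p in (T(215,243),T(290,243),T(290,320),T(212,316),S(165,210),S(230,225),S(185,270),S(107,245))])
print('beaker',atz(*T(507,405),.132),'dropper',tri([S(230,420),T(391,420)]),'marker',atz(*T(318,112),.01),atz(*T(438,42),.01))
M=[((0,35,68),None)]
obs=[]
C=lambda x,y,z:np.array([x,y,z])/1000
pts=[(C(49,-90,93),S(613,258)),(C(49,-90,93),T(622,135)),(C(-49,-90,93),S(545,352)),(C(35,0,68),S(493,250)),(C(-35,0,68),S(437,295)),(C(-35,0,68),T(497,212))]
def f(p):
    c,s=np.cos(p[2]),np.sin(p[2]);r=[]
    for q,o in pts:
        w=[p[0]+c*q[0]-s*q[1],p[1]+s*q[0]+c*q[1],q[2]]
        r+=list(proj(o[0],w)-np.array(o[1:]))
    return r
s=least_squares(f,[.45,.1,0]);print(s.x,np.round(s.fun,1))
```

```text
hood corners [array([0.653, 0.085, 0.093]), array([0.537, 0.098, 0.093]), array([0.653, 0.086, 0.093]), array([0.559, 0.103, 0.093]), array([ 0.636, -0.031,  0.093]), array([ 0.538, -0.016,  0.093]), array([ 0.628, -0.029,  0.093])]
bar [array([0.653, 0.178, 0.068]), array([0.585, 0.196, 0.068]), array([0.664, 0.174, 0.068]), array([0.592, 0.188, 0.068])]
gun top (array([0.53256212, 0.39574388, 0.15591149]), [np.float64(0.001219785332602088), np.float64(0.0012197853326020853)]) (array([0.5779645 , 0.50785046, 0.19325345]), [np.float64(0.0011858593540444123), np.float64(0.0011858593540445465)]) (array([0.47496773, 0.3081178 , 0.11071105]), [np.float64(0.0007138717104898743), np.float64(0.0007138717104899271)])
plate corners z.09 [array([0.561, 0.425, 0.09 ]), array([0.562, 0.362, 0.09 ]), array([0.498, 0.361, 0.09 ]), array([0.501, 0.426, 0.09 ]), array([0.561, 0.418, 0.09 ]), array([0.567, 0.363, 0.09 ]), array([0.506, 0.365, 0.09 ]), array([0.505, 0.434, 0.09 ])]
beaker [0.43347095 0.18750917 0.132     ] dropper (array([0.41525159, 0.27638997, 0.0597423 ]), [np.float64(0.0010868935898942235), np.float64(0.0010868935898942494)]) marker [0.68601061 0.34466605 0.01      ] [0.75145813 0.23560006 0.01      ]
[ 0.6181655   0.18330822 -0.19176069] [-0.8  1.2  0.4  1.8 -0.6 -6.6  0.6  0.2  2.7  1.3 -0.7  2.8]
```

```bash
cat >> h.py <<'E'
from scipy.spatial.transform import Rotation as Ro, Slerp
def Rdown(yaw,tilt=0):
    # tool y along handle y; tilt: about handle y so that tool z leans to handle +x
    y=np.array([-np.sin(yaw),np.cos(yaw),0]);hx=np.array([np.cos(yaw),np.sin(yaw),0])
    z=np.sin(tilt)*hx-np.cos(tilt)*np.array([0,0,1]);return np.c_[np.cross(y,z),y,z]
def rows(p,R,g,n,cmd=None):
    o=sensors.get_obs();p0,R0=(o['tcp_pos'],o['tool_rot']) if cmd is None else cmd
    p0=np.array(p0);R0=np.array(R0)
    rv=Ro.from_matrix(R0.T@R).as_rotvec();out=[];P,Q=p0,R0
    for i in range(1,n+1):
        p1=p0+(np.array(p)-p0)*i/n;Q1=R0@Ro.from_rotvec(rv*i/n).as_matrix()
        d=Q.T@(p1-P)*1e3;w=Ro.from_matrix(Q.T@Q1).as_rotvec()
        out.append(f'{g} '+' '.join(f'{x:.1f}' for x in d)+' '+' '.join(f'{x:.3f}' for x in w));P,Q=p1,Q1
    print(';\n'.join(out))
E
python3 - <<'E'
from h import *
rows([.615,.185,.20],Rdown(-.165),55,10)
E
```

```text
55 -47.1 -18.8 3.0 -0.000 -0.000 -0.029;
55 -46.5 -20.1 3.0 -0.000 -0.000 -0.029;
55 -45.9 -21.5 3.0 -0.000 -0.000 -0.029;
55 -45.3 -22.8 3.0 -0.000 -0.000 -0.029;
55 -44.6 -24.1 3.0 -0.000 -0.000 -0.029;
55 -43.9 -25.4 3.0 -0.000 -0.000 -0.029;
55 -43.1 -26.6 3.0 -0.000 -0.000 -0.029;
55 -42.3 -27.9 3.0 -0.000 -0.000 -0.029;
55 -41.5 -29.1 3.0 -0.000 -0.000 -0.029;
55 -40.6 -30.3 3.0 -0.000 -0.000 -0.029
```

>>> send_rows --series "55 -47 -19 3 0 0 -0.029;55 -46.5 -20 3 0 0 -0.029;55 -46 -21.5 3 0 0 -0.029;55 -45 -23 3 0 0 -0.029;55 -44.5 -24 3 0 0 -0.029"

```text
time: 0.72
tcp_pos: [0.4453, 0.3717, 0.2157]
tool_rot: [[-0.952, 0.305, -0.001], [0.305, 0.952, -0.0], [0.0, -0.001, -1.0]]
wrist_force: [0.9, 0.3, -0.0]
finger_gap: 0.0471
```

>>> send_rows --series "55 -44 -25.5 3 0 0 -0.029;55 -43 -26.5 3 0 0 -0.029;55 -42 -28 3 0 0 -0.029;55 -41.5 -29 3 0 0 -0.029;55 -40.5 -30.5 3 0 0 -0.029"

```text
time: 1.35
tcp_pos: [0.6149, 0.1838, 0.2006]
tool_rot: [[-0.986, 0.164, -0.001], [0.164, 0.986, 0.0], [0.001, -0.0, -1.0]]
wrist_force: [-0.1, -0.1, 0.6]
finger_gap: 0.047
```

Run:
```python
from h import *
s=snap('wrist','w1');o=sensors.get_obs();print(o['tcp_pos'],o['tool_rot'].round(3) if hasattr(o['tool_rot'],'round') else o['tool_rot'],o['finger_gap'],o['wrist_force'],o['time'])
K,R,t,_=cam('w1');print(-R.T@t)
```

```text
[0.61810832 0.17885384 0.20002327] [[-0.986  0.168  0.001]
 [ 0.168  0.986 -0.004]
 [-0.002 -0.004 -1.   ]] 0.04709617573487476 [ 0.57523749 -3.36107959 -0.52995672] 1.4
[0.53199659 0.19871977 0.34367893]
```

View pics/w1.png

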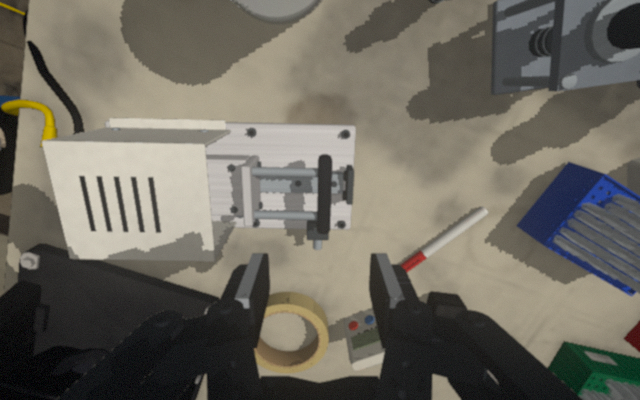

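The wrist view shows the bar's top running from (325,156) to (323,233), and the base plate edges. The fingers straddle in line with it.

Run:
```python
from h import *
o=sensors.get_obs();print(o['tcp_pos'],o['wrist_force'],o['time'])
g=cam('w1')[3]
for v in range(150,245,6): 
    r=g[v,310:345].sum(1);print(v,''.join('#' if x<110 else '.' for x in r))
a,b=[atz('w1',*p,.068) for p in((325,156),(323,233))];print(a,b,np.linalg.norm(a-b),(a+b)/2)
for p in ((210,130),(210,260)):print('hood edge',atz('w1',*p,.093))
for p in ((354,126),(354,229)):print('plate',atz('w1',*p,.004))
```

```text
[0.61810832 0.17885384 0.20002327] [ 0.57523749 -3.36107959 -0.52995672] 1.4
150 ...................................
156 ...................................
162 ...................................
168 ...................................
174 ...................................
180 ...................................
186 ...................................
192 ...................................
198 ...................................
204 ...................................
210 ...................................
216 ...................................
222 ...................................
228 ...................................
234 ...................................
240 ...................................
[0.58960623 0.19419683 0.068     ] [0.6575554  0.18145608 0.068     ] 0.06913332437512908 [0.62358081 0.18782646 0.068     ]
hood edge [0.55167467 0.11515651 0.093     ]
hood edge [0.65490141 0.08679265 0.093     ]
plate [0.57817912 0.22599018 0.004     ]
plate [0.68756087 0.21143271 0.004     ]
```

>>> send_rows --series "55 -7 4 30 0 0 0;55 0 0 40 0 0 0;55 0 0 30 0 0 0;55 0 0 0 0 0 0"

```text
time: 1.9
tcp_pos: [0.6189, 0.1876, 0.0972]
tool_rot: [[-0.986, 0.165, -0.008], [0.165, 0.986, -0.001], [0.007, -0.003, -1.0]]
wrist_force: [-0.5, -0.0, 0.8]
finger_gap: 0.0467
```

Run:
```python
from h import *
o=sensors.get_obs();print(o['tcp_pos'],o['wrist_force'],o['time'])
s=snap('wrist','w2')
cv2.imwrite('pics/w2c.png',s['image'][100:400,150:500,::-1])
```

```text
[0.61893815 0.18758945 0.09720368] [-0.5480697  -0.04022052  0.80285506] 1.9
```

View pics/w2c.png

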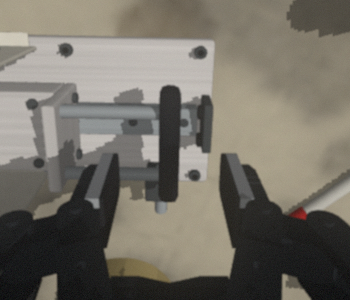

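The crop shows the bar at x≈161–180, centred between the pads (≈112 and ≈228). I'll go down and grip.

>>> send_rows --series "55 -4 0 26 0 0 0;55 0 0 26 0 0 0;0 0 0 0 0 0 0;0 0 0 0 0 0 0;0 0 0 0 0 0 0"

```text
time: 2.58
tcp_pos: [0.627, 0.1875, 0.0517]
tool_rot: [[-0.986, 0.166, 0.003], [0.166, 0.986, 0.0], [-0.003, 0.001, -1.0]]
wrist_force: [-1.4, -0.4, 3.3]
finger_gap: 0.0102
```

>>> send_rows --series "0 0 0 0 0 0 0;0 0 8 0 0 0 0;0 0 14 0 0 0 0;0 0 14 0 0 0 0;0 0 14 0 0 0 0"

```text
time: 3.2
tcp_pos: [0.6361, 0.2367, 0.0517]
tool_rot: [[-0.986, 0.166, 0.005], [0.166, 0.986, -0.0], [-0.005, 0.0, -1.0]]
wrist_force: [1.4, -3.4, 4.9]
finger_gap: 0.0102
```

>>> send_rows --series "0 0 10 0 0 0 0;0 0 8 0 0 0 0;0 0 6 0 0 0 0;0 0 5 0 0 0 0;0 0 2 0 0 0 0"

```text
time: 3.82
tcp_pos: [0.6414, 0.265, 0.0516]
tool_rot: [[-0.986, 0.165, 0.004], [0.165, 0.986, -0.005], [-0.005, -0.004, -1.0]]
wrist_force: [-0.1, -13.6, 9.6]
finger_gap: 0.0099
```

>>> send_rows --series "0 0 1.5 0 0 0 0;0 0 0 0 0 0 0"

```text
time: 4.08
tcp_pos: [0.6414, 0.265, 0.0516]
tool_rot: [[-0.986, 0.166, 0.003], [0.166, 0.986, -0.007], [-0.004, -0.006, -1.0]]
wrist_force: [-0.1, -13.7, 8.7]
finger_gap: 0.0104
```

>>> send_rows --series "0 0 2 0 0 0 0;0 0 2 0 0 0 0;0 0 0 0 0 0 0"

```text
time: 4.45
tcp_pos: [0.6414, 0.2653, 0.0515]
tool_rot: [[-0.986, 0.166, -0.0], [0.166, 0.986, -0.014], [-0.002, -0.014, -1.0]]
wrist_force: [-4.0, -24.9, 13.8]
finger_gap: 0.0104
```

The force rose to 25 N with no travel, so the carriage is at its end stop. I'll relax, open, and lift.

>>> send_rows --series "0 0 -4 0 0 0 0;30 0 0 0 0 0 0;55 0 0 0 0 0 0;55 0 0 0 0 0 0;55 0 0 -20 0 0 0"

```text
time: 5.08
tcp_pos: [0.6374, 0.2687, 0.0672]
tool_rot: [[-0.986, 0.164, -0.005], [0.164, 0.986, -0.001], [0.005, -0.002, -1.0]]
wrist_force: [-0.1, -0.7, -0.2]
finger_gap: 0.0468
```

>>> send_rows --series "55 0 0 -40 0 0 0;55 0 0 -50 0 0 0;55 0 0 -40 0 0 0;55 0 0 0 0 0 0;55 0 0 0 0 0 0"

```text
time: 5.7
tcp_pos: [0.6392, 0.2689, 0.1997]
tool_rot: [[-0.986, 0.165, 0.0], [0.165, 0.986, 0.0], [-0.0, 0.0, -1.0]]
wrist_force: [-0.7, -0.4, -0.8]
finger_gap: 0.0468
```

Run:
```python
from h import *
o=sensors.get_obs();print(o['tcp_pos'],o['wrist_force'],o['time'])
a=snap('wrist','w3')['image'];b=snap('scene','s3')['image'];c=snap('top','t3')['image']
z=lambda i,f:cv2.resize(i[:,:,::-1],None,fx=f,fy=f,interpolation=cv2.INTER_CUBIC)
A=z(a[70:270,100:400],2.6667)[:,:800]; B=z(b[180:270,320:455],800/2/135);C=z(c[150:218,340:442],400/102)
h=min(B.shape[0],C.shape[0]);print(A.shape,B.shape,C.shape)
cv2.imwrite('pics/m3.png',z(cv2.vconcat([A,np.hstack([B[:h,:400],C[:h,:400]])])[:,:,::-1],.75))
```

```text
[0.63917566 0.26888952 0.19965449] [-0.69650053 -0.35686192 -0.8379219 ] 5.7
(533, 800, 3) (267, 400, 3) (267, 400, 3)
```

View pics/m3.png

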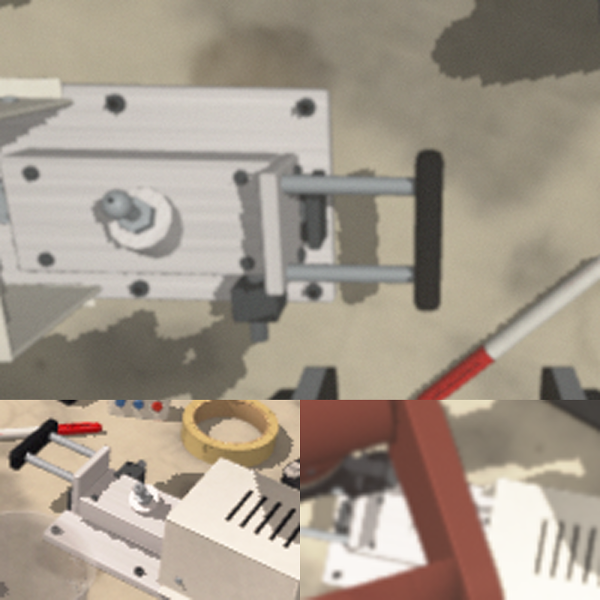

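Run:
```python
from h import *
w=lambda u,v:('w3',100+u/2,70+v/2)
s=('s3',320+142/2.222,180+77/2.222)
print('nip tri',tri([w(117,205),s]));print('at z.076',atz(*w(117,205),.076),atz(*s,.076))
a,b=atz(*w(429,153),.068),atz(*w(427,308),.068);c=(a+b)/2;print('bar',a,b,np.linalg.norm(a-b),c,np.arctan2(*(b-a)[1::-1]))
# carriage plate edges and end plate for yaw
for q in [((15,152),(265,156)),((15,271),(262,278))]:
    a2,b2=[atz(*w(*x),.05) for x in q];d=b2-a2;print('edge yaw',np.arctan2(-d[0],d[1]))
for q in [((330,92),(330,298)),]:
    a2,b2=[atz(*w(*x),.004) for x in q];d=b2-a2;print('plate yaw',np.arctan2(d[1],d[0]))
for yaw in(-.165,-.18):
    C,S=np.cos(yaw),np.sin(yaw);print(yaw,c[0]+C*-.0145+S*.125,c[1]+S*-.0145-C*.125)
i=cam('w3')[3][150:200,135:195];j=cam('s3')[3][195:235,362:412]
cv2.imwrite('pics/nip.png',np.hstack([cv2.resize(i,(480,400),interpolation=cv2.INTER_CUBIC),cv2.resize(j,(300,400) if 0 else (320,256),interpolation=cv2.INTER_CUBIC) if 0 else cv2.resize(j,(500,400),interpolation=cv2.INTER_CUBIC)])[:,:800,::-1])
```

```text
nip tri (array([0.60461347, 0.14575627, 0.08479675]), [np.float64(0.004271283999125837), np.float64(0.0042712839991257065)])
at z.076 [0.60328579 0.14501938 0.076     ] [0.61923353 0.14645142 0.076     ]
bar [0.60472541 0.27220476 0.068     ] [0.67168794 0.25981019 0.068     ] 0.06809996497286605 [0.63820668 0.26600748 0.068     ] -0.18302552740549985
edge yaw -0.18215543805028386
edge yaw -0.1965599951575239
plate yaw -0.21711831709264315
-0.165 0.6033720676000409 0.1450868398006873
-0.18 0.6015622449027174 0.14562294263577807
```

View pics/nip.png

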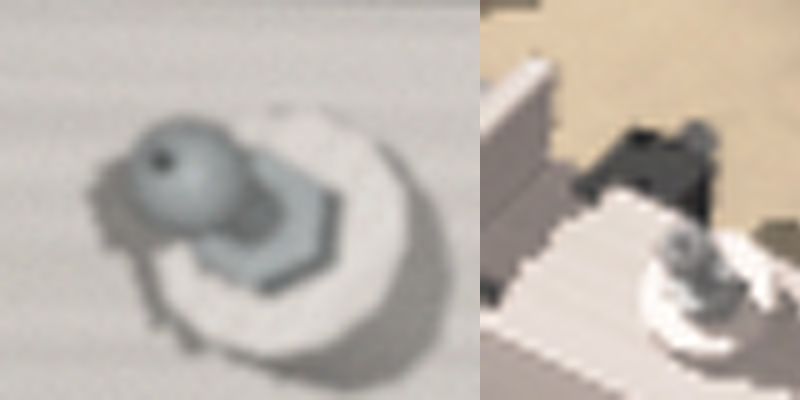

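Run:
```python
from h import *
W=('w3',158.4,171.9);s=('s3',382.7,218.8)
print(tri([W,s]),atz(*W,.076),atz(*s,.076))
# axis check: boss centre 21 mm below ball (boss top face centre)
b=np.array([.6025,.1455,.076])
for yaw in(-.165,-.18):
    ax=np.array([-.5*np.cos(yaw),-.5*np.sin(yaw),.866])
    for d in(0,.015,.021):print(yaw,d,((proj('w3',b-ax*d)-[135,150])*8).round(),((proj('s3',b-ax*d)-[362,195])*10+[480,0]).round())
rows([.5325,.396,.24],Rdown(-.18),60,5)
```

```text
(array([0.60350116, 0.14454066, 0.07728766]), [np.float64(0.0013712062428772242), np.float64(0.0013712062428772084)]) [0.60279398 0.145097   0.076     ] [0.60642823 0.14425492 0.076     ]
-0.165 0 [190. 172.] [674. 248.]
-0.165 0.015 [255. 210.] [688. 277.]
-0.165 0.021 [280. 224.] [693. 288.]
-0.18 0 [190. 172.] [674. 248.]
-0.18 0.015 [254. 210.] [688. 277.]
-0.18 0.021 [278. 224.] [694. 288.]
60 25.1 21.7 -8.5 -0.000 -0.001 0.003;
60 25.2 21.6 -8.5 -0.000 -0.001 0.003;
60 25.2 21.5 -8.6 -0.000 -0.001 0.003;
60 25.3 21.4 -8.6 -0.000 -0.001 0.003;
60 25.3 21.4 -8.6 -0.000 -0.001 0.003
```

The ball triangulates to (0.6035, 0.1445, 0.0773), within 2 mm of the handle-based prediction, and the axis matches. Next, the gun.

>>> send_rows --series "60 25 21.5 -8.5 0 0 0.003;60 25 21.5 -8.5 0 0 0.003;60 25 21.5 -8.5 0 0 0.003;60 25.5 21.5 -8.5 0 0 0.003;60 25.5 21.5 -8.5 0 0 0.003"

```text
time: 6.48
tcp_pos: [0.5323, 0.3966, 0.2403]
tool_rot: [[-0.984, 0.18, -0.002], [0.18, 0.984, -0.001], [0.002, -0.002, -1.0]]
wrist_force: [-0.3, 0.3, -0.5]
finger_gap: 0.0515
```

>>> send_rows --series "60 0 0 0 0 0 0;60 0 0 0 0 0 0"

```text
time: 6.72
tcp_pos: [0.5335, 0.3956, 0.2405]
tool_rot: [[-0.984, 0.18, -0.001], [0.18, 0.984, -0.001], [0.001, -0.002, -1.0]]
wrist_force: [0.5, 0.3, 0.1]
finger_gap: 0.0512
```

Run:
```python
from h import *
o=sensors.get_obs();print(o['tcp_pos'],o['tool_rot'],o['time'])
a=snap('wrist','w4')['image'];c=snap('top','t4')['image']
print(proj('w4',[.5325,.396,.156]),proj('w4',[.5325,.396,.09]))
cv2.imwrite('pics/w4c.png',a[:,100:600,::-1])
```

```text
[0.53350656 0.39557051 0.24045578] [[-0.98369546  0.1798365  -0.00144064]
 [ 0.17983851  0.98369513 -0.00141619]
 [ 0.00116247 -0.00165218 -0.99999796]] 6.725
[317.89470415 205.5514153 ] [318.20648803 180.20514281]
```

View pics/w4c.png

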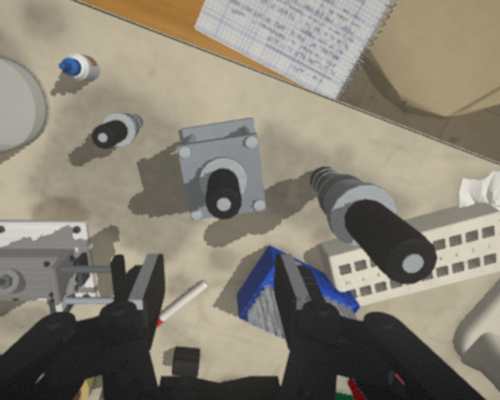

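The gun's handle top is at (324,206), 6 px right of the prediction, so about 3 mm toward tool +y. I'll adjust and descend.

Run:
```python
from h import *
p=atz('w4',324,206,.156);print(p)
rows([p[0],p[1],.108],Rdown(-.18),60,4)
```

```text
[0.5336144  0.40020755 0.156     ]
60 0.3 1.3 33.1 -0.000 -0.000 -0.000;
60 0.3 1.3 33.1 -0.000 -0.000 -0.000;
60 0.3 1.3 33.1 -0.000 -0.000 -0.000;
60 0.3 1.2 33.1 -0.000 -0.000 -0.000
```

>>> send_rows --series "60 0.5 1.5 33 0 0 0;60 0 1 33 0 0 0;60 0 0 34 0 0 0;60 0 0 33 0 0 0;60 0 0 0 0 0 0"

```text
time: 7.45
tcp_pos: [0.5318, 0.3964, 0.1044]
tool_rot: [[-0.983, 0.181, -0.007], [0.181, 0.983, -0.004], [0.006, -0.005, -1.0]]
wrist_force: [0.5, 0.3, -0.2]
finger_gap: 0.0514
```

>>> send_rows --series "0 0 0 0 0 0 0;0 0 0 0 0 0 0;0 0 0 0 0 0 0;0 0 0 0 0 0 0"

```text
time: 7.95
tcp_pos: [0.5349, 0.3989, 0.1111]
tool_rot: [[-0.984, 0.18, 0.003], [0.18, 0.984, 0.001], [-0.003, 0.001, -1.0]]
wrist_force: [-0.2, -2.4, 6.4]
finger_gap: 0.0245
```

>>> send_rows --series "0 0 0 -15 0 0 0;0 0 0 -30 0 0 0;0 0 0 -35 0 0 0;0 0 0 -35 0 0 0;0 0 0 -30 0 0 0"

```text
time: 8.57
tcp_pos: [0.5328, 0.3989, 0.2545]
tool_rot: [[-0.984, 0.179, -0.001], [0.179, 0.984, 0.0], [0.002, 0.0, -1.0]]
wrist_force: [0.5, 0.1, -4.3]
finger_gap: 0.0244
```

>>> send_rows --series "0 0 0 -10 0 0 0;0 0 0 0 0 0 0;0 0 0 0 0 0 0"

```text
time: 8.95
tcp_pos: [0.5326, 0.3983, 0.2612]
tool_rot: [[-0.984, 0.18, -0.004], [0.18, 0.984, -0.002], [0.003, -0.002, -1.0]]
wrist_force: [0.0, 0.3, -5.1]
finger_gap: 0.0248
```

Run:
```python
from h import *
a=snap('scene','s5')['image'];b=snap('wrist','w5')['image']
o=sensors.get_obs();print(o['tcp_pos'],o['wrist_force'],o['finger_gap'],o['time'])
p=np.array(o['tcp_pos']);print(proj('s5',p),proj('s5',p-[0,0,.097]),proj('w5',p),proj('w5',p-[0,0,.097]))
A=cv2.resize(a[20:270,190:440],(600,600),interpolation=cv2.INTER_CUBIC);
cv2.imwrite('pics/s5c.png',A[:,:,::-1])
```

```text
[0.53278399 0.39827642 0.26138333] [ 0.37540546 -1.1334579  -4.5839047 ] 0.025291986712534117 9.05
[242.74906696 124.6535024 ] [248.60243163 169.0715164 ] [316.75349842 268.90701941] [317.83221899 201.62924772]
```

View pics/s5c.png

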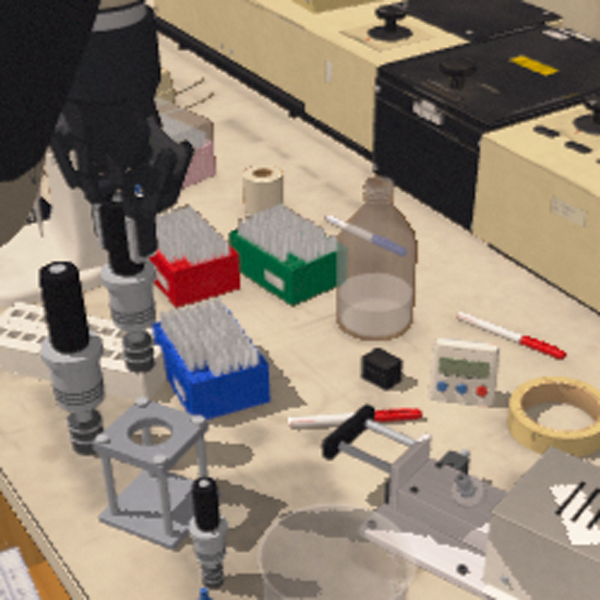

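The gun hangs vertically in the fingers, clear of the stand, with the mouth near (248,173) as predicted. Next I move to the pre-contact pose with the tilt.

Run:
```python
from h import *
R=Rdown(-.18,np.radians(30));n=np.array([.6032,.1448,.0767]);ax=-R[:,2]
p=n+ax*(.089+.055);print(p,R)
rows(p+[0,0,.03],R,0,10)
```

```text
[0.53236325 0.15769013 0.20140766] [[-0.85203363  0.17902957  0.49192185]
 [ 0.15504416  0.98384369 -0.08951479]
 [-0.5         0.         -0.8660254 ]]
0 -4.3 -23.7 3.0 -0.000 -0.053 -0.000;
0 -4.1 -23.7 3.3 -0.000 -0.053 -0.000;
0 -3.9 -23.7 3.5 -0.000 -0.053 -0.000;
0 -3.8 -23.7 3.7 -0.000 -0.053 -0.000;
0 -3.6 -23.7 3.8 -0.000 -0.053 -0.000;
0 -3.4 -23.7 4.0 -0.000 -0.053 -0.000;
0 -3.1 -23.7 4.2 -0.000 -0.053 -0.000;
0 -2.9 -23.7 4.3 -0.000 -0.053 -0.000;
0 -2.7 -23.7 4.5 -0.000 -0.053 -0.000;
0 -2.4 -23.7 4.6 -0.000 -0.053 -0.000
```

>>> send_rows --series "0 -4.5 -23.5 3 0 -0.053 0;0 -4 -23.5 3 0 -0.053 0;0 -4 -24 3.5 0 -0.053 0;0 -4 -24 3.5 0 -0.053 0;0 -3.5 -24 4 0 -0.053 0"

```text
time: 9.68
tcp_pos: [0.5328, 0.2768, 0.2476]
tool_rot: [[-0.95, 0.18, 0.257], [0.173, 0.984, -0.048], [-0.261, -0.001, -0.965]]
wrist_force: [-0.1, -0.1, -4.9]
finger_gap: 0.025
```

>>> send_rows --series "0 -3.5 -24 4 0 -0.053 0;0 -3 -24 4 0 -0.053 0;0 -3 -24 4.5 0 -0.053 0;0 -2.5 -24 4.5 0 -0.053 0;0 -2.5 -22 4.5 0 -0.053 0"

```text
time: 10.3
tcp_pos: [0.5322, 0.1569, 0.2323]
tool_rot: [[-0.85, 0.18, 0.495], [0.155, 0.984, -0.092], [-0.504, -0.001, -0.864]]
wrist_force: [-0.7, -0.4, -5.1]
finger_gap: 0.0245
```

>>> send_rows --series "0 0 0 0 0 0 0;0 0 0 0 0 0 0"

```text
time: 10.55
tcp_pos: [0.5331, 0.1581, 0.2336]
tool_rot: [[-0.85, 0.18, 0.496], [0.156, 0.984, -0.09], [-0.504, 0.0, -0.864]]
wrist_force: [0.1, 0.3, -4.1]
finger_gap: 0.0246
```

Run:
```python
from h import *
o=sensors.get_obs();print(o['tcp_pos'],o['wrist_force'],o['time'])
R=Rdown(-.18,np.radians(30));n=np.array([.6032,.1448,.0767]);ax=-R[:,2]
rows(n+ax*(.089+.05),R,0,1)
```

```text
[0.53308163 0.15807097 0.23363534] [ 0.12363302  0.28888888 -4.13558265] 10.55
0 16.8 -0.5 32.5 -0.000 0.005 -0.001
```

>>> send_rows --series "0 8 0 16 0 0.005 0;0 8.5 -0.5 16.5 0 0 0;0 0 0 10 0 0 0;0 0 0 0 0 0 0;0 0 0 0 0 0 0"

```text
time: 11.18
tcp_pos: [0.5407, 0.1561, 0.1896]
tool_rot: [[-0.851, 0.18, 0.494], [0.156, 0.984, -0.09], [-0.502, 0.0, -0.865]]
wrist_force: [-0.7, 0.1, -4.4]
finger_gap: 0.0245
```

Run:
```python
from h import *
a=snap('scene','s6')['image'];b=snap('wrist','w6')['image'];c=snap('top','t6')['image']
o=sensors.get_obs();print(o['tcp_pos'],o['wrist_force'],o['time'])
T=np.array(o['tcp_pos']);z=np.array(o['tool_rot'])[:,2];n=np.array([.6032,.1448,.0767])
print('offset in tool',np.array(o['tool_rot']).T@(n-T-z*.089)*1e3)
for f in('s6','w6','t6'):
    print(f,'ball',proj(f,n),'mouth',proj(f,T+z*.101),'shoulder',proj(f,T+z*.017))
q=lambda i,f:cv2.resize(i[:,:,::-1],None,fx=f,fy=f,interpolation=cv2.INTER_CUBIC)
u,v=proj('s6',n).astype(int);A=q(a[v-60:v+30,u-60:u+40],4)
u,v=proj('w6',n).astype(int);print(u,v);B=q(b[max(v-60,0):max(v-60,0)+90,u-50:u+50],4)
print(A.shape,B.shape,proj('s6',n).astype(int),(u,max(v-60,0)))
cv2.imwrite('pics/m6.png',np.hstack([A,B]))
```

```text
[0.54075256 0.15619787 0.19016053] [ 0.37636532 -0.20043362 -5.16847215] 11.325
offset in tool [ 2.12816779 -0.06624166 40.99366135]
s6 ball [381.89199522 219.43049263] mouth [379.50203458 212.71462954] shoulder [370.1240718  193.87952895]
w6 ball [317.66072219 185.08499931] mouth [317.61484075 198.77771203] shoulder [317.01256906 250.908905  ]
t6 ball [382.31213992 198.71672655] mouth [383.01476323 202.87989679] shoulder [384.73973726 218.96442698]
317 185
(360, 400, 3) (360, 400, 3) [381 219] (np.int64(317), np.int64(125))
```

View pics/m6.png

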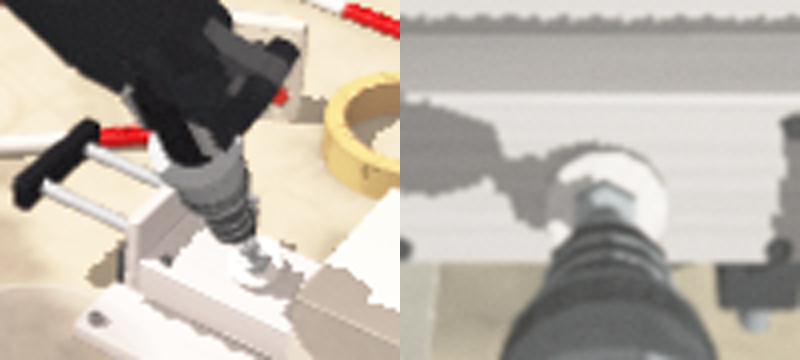

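The wrist crop shows the gun axis (x≈610) in line with hex and boss (≈607), so tool y is good to about 1 mm. In the scene crop the coupler mouth lies just above the ball, as calculated. I'll shift 2 mm in tool x and advance.

>>> send_rows --series "0 2 0 5 0 0 0;0 0 0 8 0 0 0;0 0 0 0 0 0 0;0 0 0 0 0 0 0"

```text
time: 11.82
tcp_pos: [0.545, 0.1551, 0.1766]
tool_rot: [[-0.851, 0.18, 0.493], [0.156, 0.984, -0.09], [-0.501, -0.0, -0.865]]
wrist_force: [-0.5, -0.5, -4.0]
finger_gap: 0.0249
```

```bash
cat > st.py <<'E'
from h import *
o=sensors.get_obs();R=np.array(o['tool_rot']);T=np.array(o['tcp_pos']);n=np.array([.6032,.1448,.0767])
print('off',(R.T@(n-T-R[:,2]*.089)*1e3).round(2),'Ft',(R.T@np.array(o['wrist_force'])).round(1),'rot',Ro.from_matrix(R.T@Rdown(-.18,np.radians(30))).as_rotvec().round(3),'M',(R.T@np.array(o['torque'])).round(2),o['finger_gap'],o['time'])
E
python3 st.py
```

```text
off [-1.1   0.35 27.08] Ft [ 2.3 -0.6  3.3] rot [-0.001  0.001 -0.001] M [0.01 0.73 0.01] 0.024914476700780393 11.825
```

>>> send_rows --series "0 0 0 0 0 0 0"

```text
time: 11.95
tcp_pos: [0.5451, 0.1552, 0.1771]
tool_rot: [[-0.851, 0.18, 0.493], [0.156, 0.984, -0.09], [-0.502, 0.0, -0.865]]
wrist_force: [0.0, 0.1, -3.9]
finger_gap: 0.0247
```

```bash
python3 st.py
```

```text
off [-0.68  0.18 27.42] Ft [2.  0.1 3.4] rot [-0.     0.002 -0.001] M [-0.    0.7  -0.01] 0.02471501021807491 11.95
```

>>> send_rows --series "0 0 0 0 0 0 0;0 0 0 0 0 0 0"

```text
time: 12.2
tcp_pos: [0.5451, 0.1552, 0.177]
tool_rot: [[-0.851, 0.18, 0.493], [0.156, 0.984, -0.09], [-0.501, 0.0, -0.865]]
wrist_force: [0.3, 0.1, -4.9]
finger_gap: 0.0245
```

```bash
python3 st.py
python3 - <<'E'
from h import *
o=sensors.get_obs();T=np.array(o['tcp_pos']);R=np.array(o['tool_rot']);z=R[:,2];n=np.array([.6032,.1448,.0767])
snap('scene','s7');snap('wrist','w7')
i=cam('s7')[3][170:240,340:420];i=cv2.resize(i,(640,560),interpolation=cv2.INTER_CUBIC).copy()
f=lambda p:tuple(int(round(x)) for x in (proj('s7',p)-[340,170]+.5)*8)
for d,r,c in((.101,.012,(255,0,0)),(.061,.017,(0,200,0)),(.021,.021,(0,0,255))):
    P=np.array([f(T+z*d+r*(np.cos(a)*R[:,0]+np.sin(a)*R[:,1])) for a in np.linspace(0,6.28,40)]);cv2.polylines(i,[P],True,c,1)
cv2.circle(i,f(n),3,(255,0,255),-1);cv2.circle(i,f(n+z*.021),3,(255,255,0),-1)
cv2.imwrite('pics/m7.png',i[:,:,::-1])
E
```

```text
off [-0.78  0.18 27.43] Ft [2.2 0.2 4.4] rot [-0.     0.002 -0.001] M [-0.01  0.73 -0.03] 0.024480096445122293 12.2
```

View pics/m7.png

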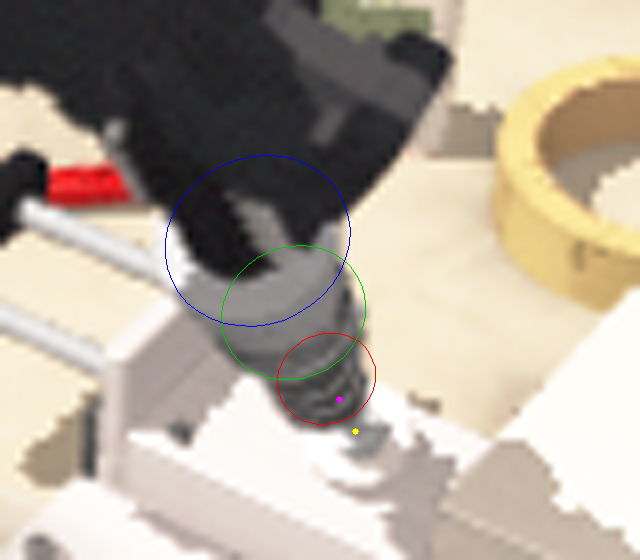

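The overlay agrees with the gun to about 1.5 mm, slightly left, and the nipple marks lie on ball and boss. I make a small correction (−1, −0.5 mm) and advance in steps while watching the lateral force.

>>> send_rows --series "0 -1 -0.5 3 0 0 0;0 0 0 4 0 0 0;0 0 0 4 0 0 0;0 0 0 0 0 0 0"

```text
time: 12.8
tcp_pos: [0.551, 0.1534, 0.167]
tool_rot: [[-0.852, 0.18, 0.492], [0.156, 0.984, -0.09], [-0.5, -0.001, -0.866]]
wrist_force: [0.3, -0.8, -5.1]
finger_gap: 0.0246
```

```bash
python3 st.py
```

```text
off [-0.66  1.03 15.67] Ft [ 2.2 -0.7  4.6] rot [-0.001  0.    -0.001] M [ 0.02  0.71 -0.02] 0.02460911606033822 12.8
```

>>> send_rows --series "0 0 0 3 0 0 0;0 0 0 3 0 0 0;0 0 0 0 0 0 0"

```text
time: 13.18
tcp_pos: [0.5551, 0.1531, 0.1637]
tool_rot: [[-0.85, 0.18, 0.495], [0.155, 0.984, -0.09], [-0.503, 0.001, -0.864]]
wrist_force: [1.0, -0.2, -2.5]
finger_gap: 0.0248
```

```bash
python3 st.py
```

```text
off [ 1.63  0.46 10.77] Ft [0.4 0.  2.7] rot [ 0.     0.004 -0.001] M [ 0.08  0.16 -0.01] 0.024766707723109804 13.175
```

>>> send_rows --series "0 -1.5 0 2 0 0 0;0 0 0 0 0 0 0"

```text
time: 13.42
tcp_pos: [0.5568, 0.1527, 0.1622]
tool_rot: [[-0.851, 0.18, 0.494], [0.156, 0.984, -0.09], [-0.502, 0.001, -0.865]]
wrist_force: [-0.8, 0.1, -0.5]
finger_gap: 0.0248
```

```bash
python3 st.py
```

```text
off [2.25 0.52 8.59] Ft [ 0.9 -0.1  0.1] rot [ 0.     0.002 -0.001] M [-0.06  0.35 -0.01] 0.02477900755467847 13.425
```

>>> send_rows --series "0 0 0 3 0 0 0;0 0 0 0 0 0 0"

```text
time: 13.68
tcp_pos: [0.5577, 0.1521, 0.158]
tool_rot: [[-0.852, 0.18, 0.492], [0.155, 0.984, -0.09], [-0.501, -0.0, -0.866]]
wrist_force: [3.3, -0.1, -6.2]
finger_gap: 0.0244
```

```bash
python3 st.py
```

```text
off [0.8  1.01 4.48] Ft [0.3 0.5 7. ] rot [-0.001  0.001 -0.   ] M [-0.09  0.08 -0.02] 0.02437356511456678 13.675
```

>>> send_rows --series "0 0 0 3 0 0 0;0 0 0 0 0 0 0"

```text
time: 13.92
tcp_pos: [0.5593, 0.1519, 0.1556]
tool_rot: [[-0.851, 0.18, 0.493], [0.155, 0.984, -0.09], [-0.501, -0.0, -0.866]]
wrist_force: [3.4, -0.5, -6.3]
finger_gap: 0.0251
```

```bash
python3 st.py
```

```text
off [1.05 0.95 1.58] Ft [0.2 0.1 7.1] rot [-0.001  0.001 -0.001] M [-0.22 -0.1   0.  ] 0.02511178667350223 13.925
```

>>> send_rows --series "0 0 0 3 0 0 0;0 0 0 0 0 0 0"

```text
time: 14.18
tcp_pos: [0.5607, 0.1517, 0.1538]
tool_rot: [[-0.852, 0.18, 0.492], [0.156, 0.984, -0.09], [-0.501, -0.0, -0.866]]
wrist_force: [-0.5, -0.5, -3.2]
finger_gap: 0.0247
```

```bash
python3 st.py
```

```text
off [ 1.33  0.91 -0.69] Ft [ 2.  -0.6  2.6] rot [-0.001  0.001 -0.001] M [0.07 0.49 0.03] 0.02465613625917286 14.175
```

>>> send_rows --series "0 0 0 3 0 0 0;0 0 0 0 0 0 0"

```text
time: 14.42
tcp_pos: [0.5623, 0.1516, 0.152]
tool_rot: [[-0.851, 0.18, 0.493], [0.156, 0.984, -0.09], [-0.501, -0.0, -0.865]]
wrist_force: [-5.8, 0.5, 4.0]
finger_gap: 0.0244
```

```bash
python3 st.py
```

```text
off [ 1.88  0.69 -3.09] Ft [ 3.  -0.5 -6.3] rot [-0.001  0.001 -0.001] M [0.3  0.95 0.01] 0.02443813342165179 14.425
```

>>> send_rows --series "0 0 0 3 0 0 0;0 0 0 0 0 0 0"

```text
time: 14.68
tcp_pos: [0.5638, 0.1514, 0.1495]
tool_rot: [[-0.851, 0.18, 0.493], [0.156, 0.984, -0.09], [-0.501, 0.0, -0.865]]
wrist_force: [-5.8, -0.2, 4.2]
finger_gap: 0.0242
```

```bash
python3 st.py
```

```text
off [ 1.93  0.6  -5.97] Ft [ 2.8 -1.2 -6.5] rot [-0.     0.001 -0.001] M [0.28 1.03 0.04] 0.02420872316071057 14.675
```

>>> send_rows --series "0 0 0 3 0 0 0;0 0 0 2 0 0 0;0 0 0 0 0 0 0"

```text
time: 15.05
tcp_pos: [0.5663, 0.151, 0.1454]
tool_rot: [[-0.851, 0.18, 0.493], [0.156, 0.984, -0.09], [-0.501, -0.0, -0.865]]
wrist_force: [-8.0, -0.3, 6.1]
finger_gap: 0.0247
```

```bash
python3 st.py
```

```text
off [  2.04   0.6  -10.75] Ft [ 3.7 -1.7 -9.2] rot [-0.001  0.001 -0.001] M [ 0.36  1.12 -0.03] 0.02465060343002611 15.05
```

>>> send_rows --series "0 0 0 3 0 0 0;0 0 0 0 0 0 0"

```text
time: 15.3
tcp_pos: [0.5677, 0.1508, 0.1433]
tool_rot: [[-0.851, 0.18, 0.493], [0.156, 0.984, -0.09], [-0.501, 0.0, -0.865]]
wrist_force: [-10.1, 0.9, 7.7]
finger_gap: 0.0248
```

```bash
python3 st.py
```

```text
off [  2.19   0.46 -13.36] Ft [  4.9  -1.  -11.7] rot [-0.     0.001 -0.001] M [ 0.38  1.32 -0.03] 0.024770218299090662 15.3
```

>>> send_rows --series "0 0 0 2 0 0 0;0 0 0 0 0 0 0"

```text
time: 15.55
tcp_pos: [0.5687, 0.1511, 0.1434]
tool_rot: [[-0.851, 0.181, 0.493], [0.157, 0.984, -0.09], [-0.501, 0.001, -0.865]]
wrist_force: [-20.3, 1.3, 18.1]
finger_gap: 0.0246
```

```bash
python3 st.py
```

```text
off [  3.08   0.02 -13.77] Ft [  8.5  -2.4 -25.8] rot [-0.     0.001 -0.002] M [0.66 2.28 0.03] 0.024619402103677156 15.55
```

>>> send_rows --series "0 0 0 2 0 0 0;0 0 0 0 0 0 0;0 0 0 0 0 0 0"

```text
time: 15.92
tcp_pos: [0.5713, 0.1507, 0.1441]
tool_rot: [[-0.849, 0.18, 0.497], [0.156, 0.984, -0.091], [-0.505, 0.001, -0.863]]
wrist_force: [-21.7, -0.7, 24.1]
finger_gap: 0.0245
```

```bash
python3 st.py
python3 - <<'E'
from h import *
a=snap('scene','s8')['image'];b=snap('wrist','w8')['image']
q=lambda i:cv2.resize(i[:,:,::-1],(400,480),interpolation=cv2.INTER_CUBIC)
cv2.imwrite('pics/m8.png',np.hstack([q(a[150:246,320:400+0]),q(b[130:250,267:367])]))
E
```

```text
off [  6.04  -0.06 -14.4 ] Ft [  6.1  -4.5 -31.6] rot [-0.     0.006 -0.001] M [ 1.16  1.78 -0.07] 0.024503067354595502 15.925
```

View pics/m8.png

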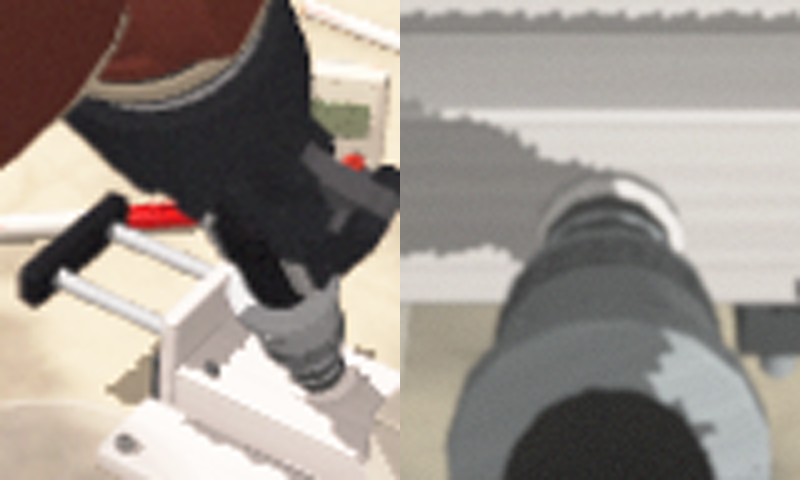

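The stop is hit: force climbs to 31 N with no more travel, and the TCP begins to slide sideways in x. I'll back off about 2.5 mm so that the push holds gently at the stop.

>>> send_rows --series "0 0 0 -2.5 0 0 0;0 0 0 0 0 0 0;0 0 0 0 0 0 0"

```text
time: 16.4
tcp_pos: [0.57, 0.1506, 0.1441]
tool_rot: [[-0.849, 0.18, 0.497], [0.155, 0.984, -0.09], [-0.505, 0.001, -0.863]]
wrist_force: [-9.0, -1.2, 10.3]
finger_gap: 0.025
```

```bash
python3 st.py
```

```text
off [  4.93   0.23 -13.84] Ft [  2.3  -2.7 -13.2] rot [ 0.     0.006 -0.001] M [ 0.67  0.66 -0.02] 0.025016901352320802 16.4
```

>>> send_rows --series "0 1.5 0 0 0 0 0;0 1 0 0.5 0 0 0;0 0 0 0 0 0 0;0 0 0 0 0 0 0"

```text
time: 16.9
tcp_pos: [0.5693, 0.1508, 0.1437]
tool_rot: [[-0.847, 0.179, 0.5], [0.155, 0.984, -0.09], [-0.508, 0.001, -0.862]]
wrist_force: [-6.7, -2.6, 11.4]
finger_gap: 0.0243
```

```bash
python3 st.py
```

```text
off [  4.35   0.09 -13.81] Ft [ -0.5  -3.8 -12.9] rot [ 0.001  0.009 -0.001] M [ 0.82  0.07 -0.04] 0.024346568681186936 16.9
```

Axial push is now about 17 N, against 13 N for the spring fully in. The travel matches the stop and the side force is small. I'll hand in.

```bash
python3 st.py; python3 -c "
from workcell import ticket; print(ticket.job_done())"; python3 st.py
```

```text
off [  4.35   0.09 -13.81] Ft [ -0.5  -3.8 -12.9] rot [ 0.001  0.009 -0.001] M [ 0.82  0.07 -0.04] 0.024346568681186936 16.9
the job is handed in; nothing more can be done
None
the job is handed in; nothing more can be done
```

I greased the slide and handed the job in at 16.9 s, with the arm still holding the gun pushed onto the nipple. The hand-in gives no verdict, so what follows is from my own last checks.

- **Carriage:** I pulled it about 79 mm out, until the force rose to 25 N with no further travel, then let go. A picture after release showed it still out. At hand-in the gun's position gave no sign that it had slid back.
- **Gun:** I took the middle-sized gun from its stand and tilted it 30 degrees. I then pressed it onto the nipple, watching the force as it went on.
- **Spring:** It compressed over about 12 mm, then the force jumped to about 31 N at the stop. I backed off and finished with a push of about 17 N, more than the 13 N the spring needs at its stop. The fingers were 24 mm apart, closed on the 26 mm handle.

**Less certain:**
- **Axis tilt:** When I pushed too hard at the stop, the tool slid about 3 mm sideways, and correcting it brought back only about 0.6 mm. I estimate the gun is 0.03 to 0.04 rad off the nipple's axis, within the 0.12 rad allowed. I had used my 12 pictures, so I could not confirm this by eye.
- **Snap:** I inferred the snap from the force readings and did not see it happen.
- **Side force:** About 4 N remained along the slide direction. I did not find the cause.

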